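Offer a tile up to the tilting backrest of a mitre-lapping jig

TASK

Set the mitre jig: press the sprung tail lever behind its backrest down until the plunger clicks in and the backrest stays leaning back by itself, then let go of the lever. Take the tall tile out of the rack and gently hold it ready for the first stroke, about midway along the jig: its whole lower edge down on the lapping plate, its unglazed back lying flat and flush against the sloping backrest under light pressure; finish like that, still holding the tile. Leave the other tiles, the tub and the brush where they are.

Things in the scene. Friction and masses are not known exactly. Their poses are not given: they have to be found in the camera images.
- jig: Mitre-lapping jig: grey cast stand bolted to the bench, 200 mm deep, 270 mm wide. Origin on the bench right below the backrest hinge line; x from the backrest over the lapping plate (away from the tail lever), y along the hinge, z up. Hinge line 75 mm above the origin. Cheeks 10 mm thick at y = +-118 mm, up to z = 105 mm; the index arm and its knobs reach y = +165 mm, z = 160 mm.
- lap_plate: The dark flat diamond lapping plate on the stand: fixed, level, top 75 mm above the bench (the height of the hinge line), from x = -6 to +70 mm and y = +-100 mm of the jig. Origin and axes as the jig's.
- backrest: Tilting aluminium backrest, flat plate 200 mm wide, hinged just above the near edge of the lapping plate. Origin on the hinge line at mid width; x straight out of its flat face (to the lapping plate side), y along the hinge, z up the face. The face is the plane x = 0, z = 6 to 84 mm, y = +-100 mm; plate 8 mm thick, ribs to 20 mm behind. A steel catch stands out at its +y end.
- face_mid (a point): Middle of the backrest's flat face, 45 mm up the face from the hinge line; axes as the backrest's.
- tilt (a joint): Lean of the backrest in rad: 0 upright (where its spring holds it at the start), growing as it leans back, away from the lapping plate; up to 0.75. The detent holds it at the lean set by the index arm, between 0.3 and 0.65 rad; unlatched it springs back to 0. Latched, it does not give under a light push (8 N) of the tile.
- tail: Tail lever: steel bar behind the backrest, turning with it, along jig -x and 22 degrees above level at the start. Origin and axes as the backrest. Pressing its end down leans the backrest back: 5 to 8 N against the spring, a few N more over the catch, a hard stop 0.05 to 0.08 rad past the detent (a push of 18 N has reached it); let go, it springs back onto the plunger, which then holds it.
- paddle (a point): Middle of the rubber-topped pressing paddle at the end of the tail lever, on its upper face: 40 mm long, 44 mm wide, 135 mm from the hinge line. It moves on an arc about the hinge: about 132 mm above the bench while the backrest is upright, 92 to 46 mm at the detent (for a lean of 0.3 to 0.65 rad), and never below 33 mm.
- index_arm (a point): The index arm, a steel bar outside the +y cheek, clamped at the wanted angle, with a spring plunger near its top (this point, 75 mm from the hinge line). Its z axis points along the bar and shows the lean at which the detent holds the backrest (backrest z parallel to it, within 0.02 rad).
- rack: Fixed wooden rack, 150 x 116 x 45 mm, with three grooves across it at x = -45, 0, +45 mm, each 11 mm wide, 116 mm long, floor 17 mm above the bench (28 mm deep). Origin on the bench at its centre.
- tile: The tall tile, fired terracotta, 8 mm thick (x) x 100 mm wide (y) x 150 mm tall (z), about 0.26 kg, standing on edge in one of the three grooves. White glazed face towards its +x, bare back towards -x. Origin at the centre of its lower edge.
- tile_mid (a point): Centre of the tall tile, 75 mm up; axes: x out of the glazed face, z up the tile.
- tile_glaze (a point): Centre of the tall tile's white glazed face.
- square_a: A square tile 8 x 100 x 100 mm standing in another groove; origin at its lower edge. To be left alone.
- square_b: Another square tile 8 x 100 x 100 mm in the remaining groove; to be left alone.
- tub: Grey plastic tub 110 x 150 x 55 mm beyond the jig, to be left alone.
- brush: A brush 200 mm long lying on the bench, to be left alone.

How it is judged:
By the outcome, as a careful person would: the job done as asked, in the order asked, and still so for the second after the job is handed in, while the arm keeps its last pose, push and grip.
It also fails if it takes over 64 s, if anything falls off the work surface, if the arm or the gripper's body presses on something with over 40 N, if the wrist force passes 120 N, or if a joint passes its speed limit or range.

ROBOT

A 6-joint arm with a two-finger parallel gripper is mounted at the origin on the work surface. World frame = base frame: x ahead of the robot, y to its left, z up, the work surface at z = 0. Lengths are in m, angles in degrees, forces in N, time in s.
With the tool pointing down it reaches from about 0.35 to 0.925 m from the base axis. Payload 6.4 kg.
Tool frame: the origin (TCP) lies midway between the tips of the shut fingers; the grasp point (between the pads) lies 19 mm behind it; z points along the fingers, y is the line along which they close (so a half turn about z gives the same grasp; the last joint's range is limited). The gripper opens to 85 mm and grips with 20 to 120 N. Pads are 22 mm wide; open, the fingers measure 114 mm over their backs; the gripper's body (76 mm by 85 mm) begins 54 mm behind the grasp point. The pads swing forward as they close: fully open they stand 13 mm farther back than shut.
Start: joints at [-80.449, 14.043, 89.255, -0, 76.702, -9.975], TCP at [0.217, -0.613, 0.231] pointing down, gripper open.
Joint ranges: [-179.41, 179.41], [-58.25, 129.5], [7.25, 145.43], [-54.29, 234.29], [11.92, 165.04], [-157.13, 157.13]. Speed limits (degrees/s): [147.25, 147.25, 180, 180, 180, 180].

INTERFACE

Orientations are given as a 3x3 rotation matrix whose columns are the frame's x, y, z axes.
In Python, from workcell import readout, get_image, calibration, bot, recognise gives the robot as it stands.
- The arm moves only by the tool jog_arm, never from a script. Its argument "series" is a list of rows, each a list of 5 numbers: the closure in counts, from 0 (fully open) to 255 (shut), then the shift along the tool's x, y, z each as a share of 0.5 m, from -1 to 1, then the turn about the tool's z as a share of 120 degrees, from -1 to 1. A call has exactly 5 rows; each row shifts and turns the commanded pose from where the row before left it, along the tool's axes as they then stand; what a row does not reach is not made up. A row lasts 1/12 s, in which the tool goes at most 41.7 mm and 7.16 degrees, less where a joint would pass 70% of its speed; a pose out of reach is approached as far as the arm can. A call with a number of a shift or a turn outside -1 to 1 is refused whole. A call with a gripper value outside its range is refused whole. The fingers move at their own pace and stop on an object; "squeeze" is the grip in N (left out, the last holds). Time passes only in rows, so rows that do not move let the fingers close, or fill a call up. It gives the time, the measured TCP pose, the force, the opening and the grip force at its end, in the units of the state.
- readout.read_state(): the state, without advancing time (a new reading comes with each control period).
- get_image(name): name is "scene" or "top" or "wrist"; returns the picture (400x640x3 uint8, red, green, blue); there is no depth.
- calibration(name): a dict with "fx", "fy", "cx", "cy" (pixels), "R" (3x3) and "t" (3): a world point X has camera coordinates R X + t. Camera axes: x right, y down, z forward; pixel columns grow to the right and rows downward; lengths in m; the calibration is good to about 2 mm. A picture is of the moment at which its call begins: read the wrist's pose just before it. calibration takes no time and is no camera call; for the wrist camera it gives the pose at the moment of the call.
- bot.finish_job(): hands the job in; it is judged then, once.
Trained networks look in the newest picture that a camera, given by its name, has taken for a name from the list of things; names that differ only in an ending like _2 or _b are one class to them, and where a whole thing is asked for, a point or a joint stands for the part that bears it (a point fixed in the world has none). Each returns a list of dicts, best first, with "conf" (0 to 1); they miss things now and then, are a little off and sometimes report something else, mostly with a low value. They report only what shows in the picture. A call takes as long as a camera call.
- recognise(label, camera): "position" ([column, row] in pixels, amid what is visible of it).
The state is a dict: "time": time; "joint_pos": joint angles; "joint_velocities": joint speeds; "tau": joint torques, N m; "tool_pos": TCP position; "tool_rot": TCP orientation; "ft_force": force on the tool from outside, world axes, zero at the start; "torque": the same for the moment, N m; "grip_width": opening from 0.0 (shut) to 1.0 (fully open); "grasp_force": force on a finger pad.
Only numpy, scipy, OpenCV 4.12 (cv2) and the standard library are available. Lean on these libraries where they do the work, as an engineer would, in place of code of your own. Each camera call takes 0.05 s, during which the arm holds its last target. There are 200 camera calls.

## Working session

There is one attempt and no reset: what is moved stays moved. The work goes in short steps, Python scripts to look and compute and a tool call to move; the robot and the scene stay as the last step left them, time stands still between calls to the robot, and variables do not carry over. Pictures are saved under pics/ and viewed, at most 10 in all, crops included, and the job is handed in when it is done.

Besides the shell and the picture viewer there is one more tool, called after ">>>" in YAML: its name, and indented under it one key for each argument. jog_arm: Moves the arm, as the interface text tells. Its arguments: {"type":"object","properties":{"series":{"type":"array","items":{"type":"array","items":{"type":"number"}}},"squeeze":{"type":"number"}},"required":["series"]}

```bash
mkdir -p pics; ls; python3 - <<'E'
from workcell import readout,get_image,calibration,recognise
import cv2,numpy as np
s=readout.read_state();print(s['time'],s['tool_pos'],np.round(s['tool_rot'],3).tolist(),s['ft_force'])
for n in("scene","top"):
    im=get_image(n);cv2.imwrite(f"pics/{n}0.png",im[:,:,::-1])
    c=calibration(n);print(n,c['fx'],c['cx'],c['cy'],np.round(c['R'],4).tolist(),np.round(c['t'],4).tolist())
    for l in("jig","lap_plate","backrest","paddle","index_arm","rack","tile","square_a","tub"):
        print(l,[(np.round(d['position'],1).tolist(),round(d['conf'],2)) for d in recognise(l,n)][:3])
E
```

```text
pics
0.0 [ 0.21712849 -0.61204607  0.23013461] [[0.943, 0.334, -0.0], [0.334, -0.943, 0.002], [0.0, -0.002, -1.0]] [-0.50738516  0.25420352  0.07825828]
scene 375.098838704237 316.3592744164671 201.19240081896004 [[0.5361, 0.8439, 0.0194], [0.5787, -0.3507, -0.7363], [-0.6146, 0.4059, -0.6764]] [-0.4103, -0.2297, 1.1237]
jig [([181.3, 290.7], 0.86)]
lap_plate [([186.0, 294.5], 0.94)]
backrest [([176.5, 258.6], 0.83)]
paddle [([161.5, 216.0], 0.98)]
index_arm [([254.2, 219.8], 0.94), ([172.8, 259.9], 0.75)]
rack [([364.3, 217.0], 0.93)]
tile [([349.5, 170.5], 0.95), ([185.6, 296.8], 0.75), ([174.5, 254.3], 0.17)]
square_a [([386.0, 199.7], 0.86)]
tub [([355.3, 307.6], 0.77), ([364.6, 215.7], 0.38)]
top 502.44534584793 315.9845893361815 202.03270338870033 [[-0.0287, -0.9992, 0.0266], [-0.9975, 0.0269, -0.0654], [0.0647, -0.0284, -0.9975]] [0.0888, 0.5995, 0.9451]
jig [([444.4, 203.9], 0.86)]
lap_plate [([445.5, 174.5], 0.72)]
backrest [([459.0, 195.8], 0.97), ([311.9, 105.0], 0.51)]
paddle [([454.6, 253.5], 0.59)]
index_arm []
rack [([231.7, 213.6], 0.63)]
tile [([232.5, 225.5], 0.73)]
square_a [([227.7, 204.7], 0.88), ([214.2, 184.8], 0.6)]
tub [([316.3, 103.6], 0.76)]
```

View pics/scene0.png

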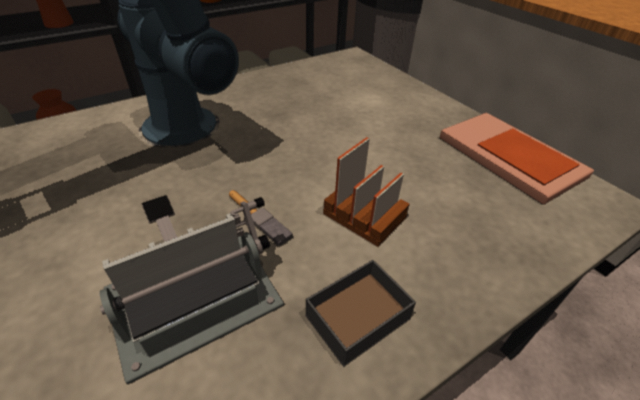

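View pics/top0.png

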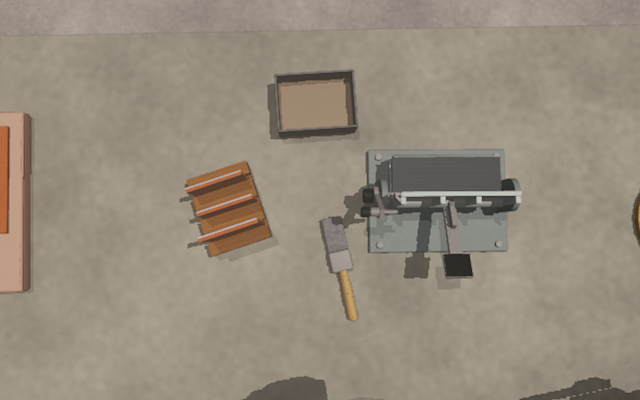

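The scene view shows the jig at lower left, with the paddle at (160,210), the index arm at (250,215) and the tall tile at (350,172) in the rack's robot-side groove. The top view shows the jig at (440,200), the paddle at (458,265), the rack at (230,210) with the tall tile in the lowest groove, and the brush at (340,270). I'll zoom in for precise points.

```bash
python3 - <<'E'
import cv2,numpy as np
t=cv2.imread("pics/top0.png");s=cv2.imread("pics/scene0.png")
a=cv2.resize(t[140:290,360:530],None,fx=2.35,fy=2.35,interpolation=3)[:, :400]
b=cv2.resize(t[150:265,175:280],(400,438)[::1],interpolation=3)[:352]
cv2.imwrite("pics/c1.png",cv2.resize(t[140:290,170:530][:, :],None,fx=2.2,fy=2.2,interpolation=cv2.INTER_CUBIC))
cv2.imwrite("pics/c2.png",cv2.resize(s[180:390,90:300],None,fx=2.8,fy=2.8,interpolation=cv2.INTER_CUBIC))
E
```

```text
(no output)
```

View pics/c1.png

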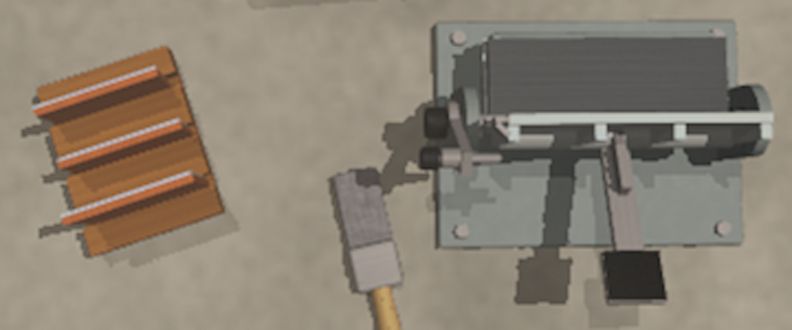

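View pics/c2.png

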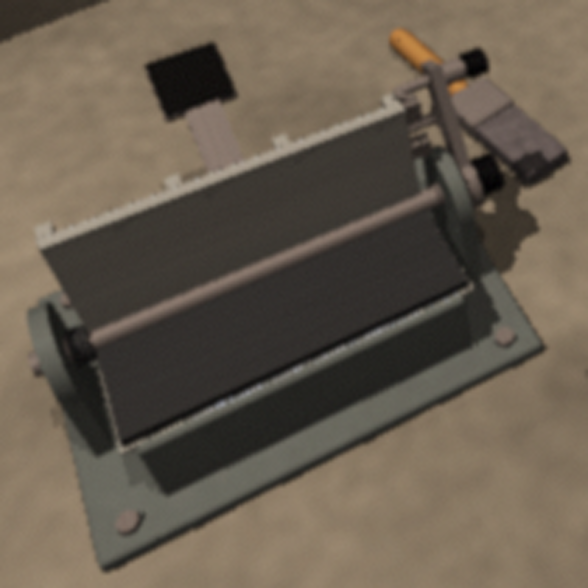

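```bash
cat > h.py <<'E'
import numpy as np
from workcell import calibration
from scipy.optimize import least_squares
C={n:calibration(n) for n in("top","scene")}
def proj(n,X):
    c=C[n];p=np.atleast_2d(X)@np.array(c['R']).T+c['t'];return np.c_[c['fx']*p[:,0]/p[:,2]+c['cx'],c['fy']*p[:,1]/p[:,2]+c['cy']]
def ray(n,px,z):
    c=C[n];R=np.array(c['R']);o=-R.T@c['t'];d=R.T@[(px[0]-c['cx'])/c['fx'],(px[1]-c['cy'])/c['fy'],1];return o+d*(z-o[2])/d[2]
def W(p,L):
    L=np.atleast_2d(L);c,s=np.cos(p[2]),np.sin(p[2]);return np.c_[p[0]+c*L[:,0]-s*L[:,1],p[1]+s*L[:,0]+c*L[:,1],L[:,2]]
T=lambda a:np.array(a)/2.2+[170,140]
S=lambda a:np.array(a)/2.8+[90,180]
E
python3 - <<'E'
from h import *
Lt=np.array([[70,100,75],[70,-100,75],[0,100,159],[0,-100,159]])/1e3
Ls=Lt;pt=T([[487,38],[727,38],[508,114],[773,114]]);ps=S([[470,287],[125,447],[405,108],[45,245]])
f=lambda p:np.r_[(proj("top",W(p,Lt))-pt).ravel(),(proj("scene",W(p,Ls))-ps).ravel()]
r=least_squares(f,[.5,-.25,0]);J=r.x;print("jig",J,np.degrees(J[2]),r.fun.round(1))
print("paddle pred",W(J,[-.125,0,.132]),"seen",ray("top",T([634,275]),.132),ray("scene",[161.5,209],.132))
# index arm
g=lambda q:np.r_[(proj("top",W(J,[-.075*np.sin(q[0]),q[1],.075+.075*np.cos(q[0])]))-T([440,158])).ravel(),(proj("scene",W(J,[-.075*np.sin(q[0]),q[2],.075+.075*np.cos(q[0])]))-S([445,72])).ravel()]
r=least_squares(g,[.4,.14,.14]);print("lean",r.x,r.fun.round(1))
for ph in(.3,.4,.5,.6):print(ph,[((proj("top",W(J,[-.075*np.sin(ph),.15,.075+.075*np.cos(ph)]))-[170,140])*2.2).round(),((proj("scene",W(J,[[-.075*np.sin(ph),.135,.075+.075*np.cos(ph)],[-.035*np.sin(ph),.135,.075+.035*np.cos(ph)]]))-[90,180])*2.8).round().tolist()])
# rack: left-top,right-top,right-bottom,left-bottom
Lr=np.array([[75,58,45],[75,-58,45],[-75,-58,45],[-75,58,45]])/1e3
Lk=np.array([[-45,50,167],[-45,-50,167]])/1e3
f=lambda p:np.r_[(proj("top",W(p,Lr[1:]))-T([[168,46],[222,210],[88,256]])).ravel(),(proj("top",W(p[[0,1,2]],Lk))-T([[65,219],[192,177]])).ravel()]
r=least_squares(f,[.5,.2,.3]);print("rack",r.x,np.degrees(r.x[2]),r.fun.round(1))
print("tile",W(r.x,[-.045,0,.167]),(proj("scene",W(r.x,Lk))),ray("top",T([128,198]),.167))
E
```

```text
jig [ 0.60667967 -0.16315634 -0.02342612] -1.3422175430501169 [-0.7 -1.5 -1.2 -1.7 -0.7 -2.  -1.1 -2.3 -0.8 -3.4 -2.6 -3.6  0.1 -0.4
 -2.6  0.1]
paddle pred [[ 0.48171397 -0.16022834  0.132     ]] seen [ 0.48133213 -0.16192397  0.132     ] [ 0.49375782 -0.15691278  0.132     ]
lean [0.48608059 0.14794496 0.13823309] [-0.  -0.1 -0.1 -0.3]
0.3 [array([[438., 140.]]), [[447.0, 79.0], [461.0, 133.0]]]
0.4 [array([[438., 150.]]), [[443.0, 75.0], [459.0, 131.0]]]
0.5 [array([[437., 159.]]), [[439.0, 73.0], [457.0, 130.0]]]
0.6 [array([[437., 168.]]), [[436.0, 71.0], [455.0, 129.0]]]
rack [0.59381799 0.23360146 0.29342839] 16.812208302657982 [ 0.5 -1.   1.   0.8  1.9 -0.1 -2.3  0.5 -0.6 -0.2]
tile [[0.55074138 0.22058585 0.167     ]] [[367.12869778 136.41812238]
 [337.66700753 157.1436385 ]] [0.55089099 0.21879249 0.167     ]
```

Jig at (0.607, -0.163) with yaw -1.3°, detent lean about 0.49, and tall tile at (0.551, 0.220) with yaw 16.8°. Moving over the paddle and turning the tool to the jig.

>>> jog_arm:
  series:
    - [255,0.0529,-0.0452,0,0]
    - [255,0.0529,-0.0452,0,0]
    - [255,0.0529,-0.0452,0,0]
    - [255,0.0529,-0.0452,0,0]
    - [255,0.0529,-0.0452,0,0]
  squeeze: 20

```text
time: 1.42
tool_pos: [0.3046, -0.4605, 0.2313]
tool_rot: [[0.943, 0.334, 0.0], [0.334, -0.943, -0.0], [0.0, 0.0, -1.0]]
ft_force: [0.9, 0.1, -0.6]
grip_width: 0.297
grasp_force: 0.0
```

>>> jog_arm:
  series:
    - [255,0.0529,-0.0452,0,0]
    - [255,0.0529,-0.0452,0,0]
    - [255,0.0529,-0.0452,0,0]
    - [255,0.0529,-0.0452,0,0]
    - [255,0.0529,-0.0452,0,0]

```text
time: 1.83
tool_pos: [0.3916, -0.3097, 0.2315]
tool_rot: [[0.943, 0.334, 0.0], [0.334, -0.943, -0.0], [0.0, 0.001, -1.0]]
ft_force: [0.5, -1.5, 0.4]
grip_width: 0.003
grasp_force: 0.0
```

>>> jog_arm:
  series:
    - [255,0.0529,-0.0452,0,0]
    - [255,0.0529,-0.0452,0,0]
    - [255,0.0529,-0.0452,0,0]
    - [255,0.0529,-0.0452,0,0]
    - [255,0.0529,-0.0452,0,0]

```text
time: 2.25
tool_pos: [0.4785, -0.1589, 0.2316]
tool_rot: [[0.942, 0.334, 0.001], [0.334, -0.942, -0.0], [0.0, 0.001, -1.0]]
ft_force: [0.1, -1.1, 0.1]
grip_width: -0.001
grasp_force: 0.0
```

>>> jog_arm:
  series:
    - [255,0,0,0,-0.0577]
    - [255,0,0,0,-0.0577]
    - [255,0,0,0,-0.0577]
    - [255,0,0,0,-0.0577]
    - [255,0,0,0,-0.0577]

```text
time: 2.67
tool_pos: [0.478, -0.1603, 0.2314]
tool_rot: [[0.581, 0.814, 0.0], [0.814, -0.581, -0.0], [0.0, 0.0, -1.0]]
ft_force: [0.2, -0.9, -0.1]
grip_width: 0.002
grasp_force: 0.0
```

>>> jog_arm:
  series:
    - [255,0,0,0,-0.0577]
    - [255,0,0,0,-0.0577]
    - [255,0,0,0,-0.0577]
    - [255,0,0,0,-0.0577]
    - [255,0,0,0,-0.0577]

```text
time: 3.08
tool_pos: [0.4779, -0.1605, 0.2314]
tool_rot: [[0.016, 1.0, 0.0], [1.0, -0.016, -0.0], [-0.0, 0.0, -1.0]]
ft_force: [0.2, 0.1, 0.6]
grip_width: 0.0
grasp_force: 0.0
```

>>> jog_arm:
  series:
    - [255,0,-0.004,0.06,0]
    - [255,0,-0.004,0.06,0]
    - [255,0,0,0.06,0]
    - [255,0,0,0.02,0]
    - [255,0,0,0.02,0]

```text
time: 3.5
tool_pos: [0.4736, -0.1603, 0.1209]
tool_rot: [[0.022, 1.0, -0.001], [1.0, -0.022, 0.001], [0.001, -0.001, -1.0]]
ft_force: [-1.6, 0.8, 6.1]
grip_width: -0.004
grasp_force: 2.4
```

>>> jog_arm:
  series:
    - [255,0,0,0.015,0]
    - [255,0,0,0.015,0]
    - [255,0,0,0.015,0]
    - [255,0,0,0.01,0]
    - [255,0,0,0.01,0]

```text
time: 3.92
tool_pos: [0.4748, -0.1613, 0.0907]
tool_rot: [[0.021, 1.0, 0.001], [1.0, -0.021, -0.002], [-0.002, 0.001, -1.0]]
ft_force: [-3.2, 1.0, 6.3]
grip_width: 0.002
grasp_force: 2.9
```

>>> jog_arm:
  series:
    - [255,0,0,0.01,0]
    - [255,0,0,0.006,0]
    - [255,0,0,0.006,0]
    - [255,0,0,0.006,0]
    - [255,0,0,0.004,0]

```text
time: 4.33
tool_pos: [0.4746, -0.1613, 0.0744]
tool_rot: [[0.021, 1.0, 0.001], [1.0, -0.021, -0.002], [-0.002, 0.001, -1.0]]
ft_force: [-4.2, 0.2, 5.6]
grip_width: 0.002
grasp_force: 2.9
```

>>> jog_arm:
  series:
    - [255,0,0,0.004,0]
    - [255,0,0,0.004,0]
    - [255,0,0,0.004,0]
    - [255,0,0,0,0]
    - [255,0,0,0,0]

```text
time: 4.75
tool_pos: [0.4747, -0.1613, 0.0686]
tool_rot: [[0.021, 1.0, 0.001], [1.0, -0.021, -0.002], [-0.002, 0.001, -1.0]]
ft_force: [-5.6, 0.1, 6.6]
grip_width: -0.001
grasp_force: 3.4
```

>>> jog_arm:
  series:
    - [255,0,0,0.003,0]
    - [255,0,0,0.003,0]
    - [255,0,0,0.003,0]
    - [255,0,0,0,0]
    - [255,0,0,0,0]

```text
time: 5.17
tool_pos: [0.475, -0.1613, 0.0643]
tool_rot: [[0.021, 1.0, 0.001], [1.0, -0.021, -0.002], [-0.002, 0.002, -1.0]]
ft_force: [-4.0, 0.5, 7.0]
grip_width: 0.0
grasp_force: 3.6
```

>>> jog_arm:
  series:
    - [255,0,0,0.003,0]
    - [255,0,0,0.003,0]
    - [255,0,0,0,0]
    - [255,0,0,0,0]
    - [255,0,0,0,0]

```text
time: 5.58
tool_pos: [0.4753, -0.1613, 0.0621]
tool_rot: [[0.021, 1.0, 0.002], [1.0, -0.021, -0.002], [-0.002, 0.002, -1.0]]
ft_force: [-5.9, 1.5, 12.2]
grip_width: 0.002
grasp_force: 6.6
```

>>> jog_arm:
  series:
    - [255,0,0,0.003,0]
    - [255,0,0,0.003,0]
    - [255,0,0,0,0]
    - [255,0,0,0,0]
    - [255,0,0,0,0]

```text
time: 6.0
tool_pos: [0.4756, -0.1614, 0.0601]
tool_rot: [[0.021, 1.0, 0.002], [1.0, -0.021, -0.001], [-0.001, 0.002, -1.0]]
ft_force: [-9.3, 3.5, 20.8]
grip_width: 0.0
grasp_force: 10.8
```

>>> jog_arm:
  series:
    - [255,0,0,0.003,0]
    - [255,0,0,0.003,0]
    - [255,0,0,0,0]
    - [255,0,0,0,0]
    - [255,0,0,0,0]

```text
time: 6.42
tool_pos: [0.476, -0.1614, 0.0583]
tool_rot: [[0.021, 1.0, 0.002], [1.0, -0.021, -0.001], [-0.001, 0.002, -1.0]]
ft_force: [-12.4, 7.1, 29.8]
grip_width: -0.006
grasp_force: 15.4
```

>>> jog_arm:
  series:
    - [255,0,0,-0.01,0]
    - [255,0,0,-0.006,0]
    - [255,0,0,-0.006,0]
    - [255,0,0,0,0]
    - [255,0,0,0,0]

```text
time: 6.83
tool_pos: [0.4749, -0.1613, 0.0665]
tool_rot: [[0.021, 1.0, 0.002], [1.0, -0.021, -0.002], [-0.002, 0.002, -1.0]]
ft_force: [-3.9, 0.1, 6.7]
grip_width: -0.002
grasp_force: 3.4
```

>>> jog_arm:
  series:
    - [255,0,0,-0.01,0]
    - [255,0,0,-0.01,0]
    - [255,0,0,-0.01,0]
    - [255,0,0,0,0]
    - [255,0,0,0,0]

```text
time: 7.25
tool_pos: [0.4744, -0.1606, 0.0799]
tool_rot: [[0.022, 1.0, 0.001], [1.0, -0.022, -0.001], [-0.001, 0.001, -1.0]]
ft_force: [-0.3, -0.0, -0.3]
grip_width: 0.002
grasp_force: 0.0
```

>>> jog_arm:
  series:
    - [255,0,0,-0.08,0]
    - [255,0,0,-0.08,0]
    - [255,0,0,-0.08,0]
    - [255,0,0,-0.08,0]
    - [255,0,0,-0.08,0]

```text
time: 7.67
tool_pos: [0.4735, -0.16, 0.2808]
tool_rot: [[0.021, 1.0, -0.0], [1.0, -0.021, 0.0], [0.0, -0.0, -1.0]]
ft_force: [0.5, -0.5, -0.1]
grip_width: 0.002
grasp_force: 0.0
```

>>> jog_arm:
  series:
    - [0,0.0763,0.0137,0,0]
    - [0,0.0763,0.0137,0,0]
    - [0,0.0763,0.0137,0,0]
    - [0,0.0763,0.0137,0,0]
    - [0,0.0763,0.0137,0,0]

```text
time: 8.08
tool_pos: [0.5121, 0.0314, 0.279]
tool_rot: [[0.022, 1.0, -0.0], [1.0, -0.022, 0.0], [0.0, -0.0, -1.0]]
ft_force: [1.1, -0.8, -1.0]
grip_width: 0.708
grasp_force: 0.0
```

>>> jog_arm:
  series:
    - [0,0.0763,0.0137,0,0]
    - [0,0.0763,0.0137,0,0]
    - [0,0.0763,0.0137,0,0]
    - [0,0.0763,0.0137,0,0]
    - [0,0.0763,0.0137,0,0]

```text
time: 8.5
tool_pos: [0.5504, 0.2217, 0.2787]
tool_rot: [[0.021, 1.0, -0.001], [1.0, -0.021, -0.0], [-0.0, -0.001, -1.0]]
ft_force: [0.1, 0.1, 1.4]
grip_width: 0.999
grasp_force: 0.0
```

>>> jog_arm:
  series:
    - [0,0,0,0,-0.05]
    - [0,0,0,0,-0.05]
    - [0,0,0,0,-0.05]
    - [0,0,0,0,0]
    - [0,0,0,0,0]

```text
time: 8.92
tool_pos: [0.5504, 0.2196, 0.2788]
tool_rot: [[-0.286, 0.958, -0.001], [0.958, 0.286, -0.0], [0.0, -0.001, -1.0]]
ft_force: [-0.5, 0.5, 0.5]
grip_width: 1.004
grasp_force: 0.0
```

```bash
python3 - <<'E'
from workcell import readout,get_image,calibration,recognise
import cv2,numpy as np
c=calibration("wrist");w=get_image("wrist");s=get_image("scene")
print({k:np.round(v,4).tolist() for k,v in c.items()})
print(recognise("tile","wrist"),recognise("tile_glaze","wrist"))
o=np.zeros((600,790,3),np.uint8);o[:400,:640]=w
o2=cv2.resize(s[190:390,80:300],None,fx=2.6,fy=2.6)
cv2.imwrite("pics/w1.png",w[:,:,::-1]);cv2.imwrite("pics/s1.png",o2[:,:,::-1])
E
```

```text
{'fx': 289.7875, 'fy': 289.7875, 'cx': 324.2209, 'cy': 196.7555, 'R': [[0.9582, 0.286, -0.0001], [0.2748, -0.9204, 0.278], [0.0794, -0.2665, -0.9606]], 't': [-0.5901, 0.0002, 0.4397]}
[{'position': [326.4, 182.6], 'conf': 0.72}] [{'position': [326.4, 183.6], 'conf': 0.82}, {'position': [267.9, 265.6], 'conf': 0.43}]
```

View pics/w1.png

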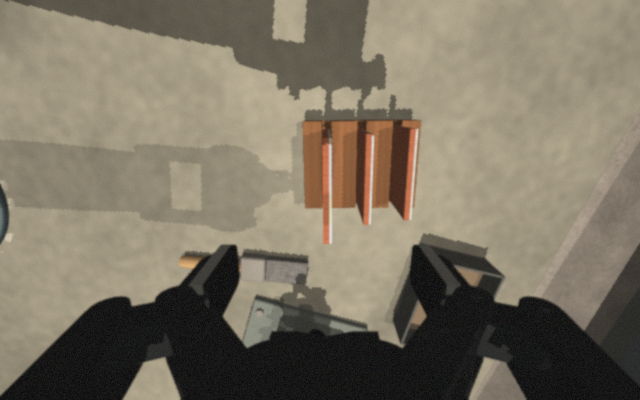

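View pics/s1.png

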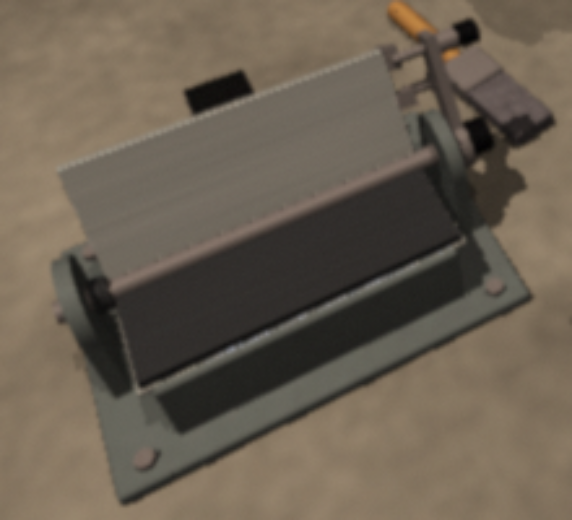

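Wrist view: the tall tile's top edge runs (327,123)–(327,243), almost centred between the fingers. Scene view: the backrest stays leaning back with its top corners at (60,172) and (380,50), so the plunger is holding it.

```bash
python3 - <<'E'
from h import *
C["wrist"]=calibration("wrist")
for p in([327.5,243],[326.5,126]):print(ray("wrist",p,.167))
J=[.6067,-.1632,-.0234]
ps=np.array([[60,172],[380,50]])/2.6+[80,190];pt=np.array([[140,390],[462,240]])/2.6+[80,190]
def f(q):
    a=q[0];L=np.array([[-.084*np.sin(a),-.1,.075+.084*np.cos(a)],[-.084*np.sin(a),.1,.075+.084*np.cos(a)]]);P=np.array([[.07,-.1,.075],[.07,.1,.075]])
    return np.r_[(proj("scene",W(q[1:],L))-ps).ravel(),(proj("scene",W(q[1:],P))-pt).ravel()]
r=least_squares(f,[.45]+J);print("lean,jig",r.x,r.fun.round(1))
E
```

```text
[0.56820046 0.17141781 0.167     ]
[0.53561378 0.2760227  0.167     ]
lean,jig [ 0.61107197  0.61377367 -0.16356183 -0.01484182] [-0.7 -0.6  0.2  0.4 -0.4  0.4  1.1 -0.6]
```

>>> jog_arm:
  series:
    - [0,0,0.004,0.06,0]
    - [0,0,0,0.06,0]
    - [0,0,0,0.06,0]
    - [0,0,0,0.06,0]
    - [0,0,0,0.074,0]

```text
time: 9.53
tool_pos: [0.5536, 0.2202, 0.1226]
tool_rot: [[-0.287, 0.958, 0.004], [0.958, 0.287, 0.001], [-0.0, 0.004, -1.0]]
ft_force: [0.6, 0.1, 0.4]
grip_width: 0.998
grasp_force: 0.0
```

>>> jog_arm:
  series:
    - [255,0,0,0,0]
    - [255,0,0,0,0]
    - [255,0,0,0,0]
    - [255,0,0,0,0]
    - [255,0,0,0,0]
  squeeze: 30

```text
time: 9.95
tool_pos: [0.5543, 0.2204, 0.1253]
tool_rot: [[-0.288, 0.958, 0.005], [0.958, 0.288, 0.001], [-0.001, 0.005, -1.0]]
ft_force: [-0.3, 0.2, 1.2]
grip_width: 0.301
grasp_force: 0.0
```

>>> jog_arm:
  series:
    - [255,0,0,0,0]
    - [255,0,0,0,0]
    - [255,0,0,0,0]
    - [255,0,0,0,0]
    - [255,0,0,0,0]

```text
time: 10.37
tool_pos: [0.5536, 0.2203, 0.1242]
tool_rot: [[-0.289, 0.957, 0.003], [0.957, 0.289, 0.001], [-0.0, 0.003, -1.0]]
ft_force: [-0.3, -0.1, 5.2]
grip_width: 0.092
grasp_force: 30.8
```

>>> jog_arm:
  series:
    - [255,0,0,-0.03,0]
    - [255,0,0,-0.06,0]
    - [255,0,0,-0.07,0]
    - [255,0,0,-0.07,0]
    - [255,0,0,-0.07,0]

```text
time: 10.78
tool_pos: [0.5516, 0.22, 0.2728]
tool_rot: [[-0.288, 0.957, -0.002], [0.957, 0.288, -0.0], [0.0, -0.002, -1.0]]
ft_force: [0.3, 0.4, -3.0]
grip_width: 0.095
grasp_force: 30.1
```

>>> jog_arm:
  series:
    - [255,0,0,-0.07,0]
    - [255,0,0,-0.07,0]
    - [255,0,0,0,0.051]
    - [255,0,0,0,0.051]
    - [255,0,0,0,0.051]

```text
time: 11.2
tool_pos: [0.5523, 0.2201, 0.3424]
tool_rot: [[0.033, 0.999, 0.0], [0.999, -0.033, 0.0], [0.0, 0.0, -1.0]]
ft_force: [-0.0, 0.6, -3.4]
grip_width: 0.09
grasp_force: 30.1
```

>>> jog_arm:
  series:
    - [255,-0.08,0.01,0,0]
    - [255,-0.08,0.01,0,0]
    - [255,-0.08,0.01,0,0]
    - [255,-0.08,0.01,0,0]
    - [255,-0.08,0.01,0,0]

```text
time: 11.62
tool_pos: [0.5713, 0.0179, 0.3414]
tool_rot: [[0.027, 1.0, -0.001], [1.0, -0.027, 0.0], [0.0, -0.001, -1.0]]
ft_force: [0.6, -0.5, -2.9]
grip_width: 0.089
grasp_force: 30.1
```

>>> jog_arm:
  series:
    - [255,-0.06,0.03,0,0]
    - [255,0,0.08,0,0]
    - [255,0,0.08,0,0]
    - [255,0,0.08,0,0]
    - [255,0,0.08,0,0]

```text
time: 12.03
tool_pos: [0.7472, -0.0158, 0.3409]
tool_rot: [[0.029, 1.0, -0.002], [1.0, -0.029, 0.0], [0.0, -0.002, -1.0]]
ft_force: [0.7, 0.6, -1.4]
grip_width: 0.088
grasp_force: 30.6
```

>>> jog_arm:
  series:
    - [255,0,0.08,0,0]
    - [255,0,0.08,0,0]
    - [255,0,0.06,0,0]
    - [255,0,0.04,0,0]
    - [255,0,0.04,0,0]

```text
time: 12.45
tool_pos: [0.8968, -0.0195, 0.3394]
tool_rot: [[0.028, 1.0, -0.003], [1.0, -0.028, 0.001], [0.0, -0.003, -1.0]]
ft_force: [0.6, -0.3, -1.3]
grip_width: 0.089
grasp_force: 30.6
```

```bash
python3 -c "
from workcell import readout
s=readout.read_state();print(s['joint_pos'],s['tool_pos'],s['tool_rot'])"
```

```text
[-8.45873442e+00  4.97101343e+01  2.87826383e+01  2.21345092e-03
  1.01705129e+02 -6.86109563e+00] [ 0.89679552 -0.01951869  0.33936867] [[ 2.78734427e-02  9.99605641e-01 -3.41089269e-03]
 [ 9.99611359e-01 -2.78717408e-02  5.45494797e-04]
 [ 4.50212160e-04 -3.42477189e-03 -9.99994034e-01]]
```

>>> jog_arm:
  series:
    - [255,0.07,0,0,0]
    - [255,0.07,0,0,0]
    - [255,0.07,0,0,0]
    - [255,0,0.03,0,0]
    - [255,0,0.03,0,0]

```text
time: 12.87
tool_pos: [0.9281, 0.0888, 0.3412]
tool_rot: [[0.023, 1.0, -0.003], [1.0, -0.023, 0.0], [0.0, -0.003, -1.0]]
ft_force: [1.3, -1.1, -2.1]
grip_width: 0.087
grasp_force: 30.7
```

>>> jog_arm:
  series:
    - [255,0,0.04,0,0]
    - [255,0,0.04,0,0]
    - [255,0,0.04,0,0]
    - [255,0,0,0,0]
    - [255,0,0,0,0]

```text
time: 13.28
tool_pos: [0.9463, 0.0788, 0.3305]
tool_rot: [[0.028, 0.999, 0.031], [1.0, -0.028, 0.002], [0.003, 0.031, -1.0]]
ft_force: [0.7, 0.3, -1.5]
grip_width: 0.09
grasp_force: 31.1
```

```bash
python3 -c "
from workcell import readout
s=readout.read_state();print(s['joint_pos'],s['tool_pos'])"
```

```text
[ -2.1067076   63.57649067   7.24924075   0.21213313 107.39731538
  -0.41737875] [0.94634819 0.07876291 0.33052654]
```

Tilting at the reach limit works. Pushing on.

>>> jog_arm:
  series:
    - [255,0,0.06,0,0]
    - [255,0,0.06,0,0]
    - [255,0,0.06,0,0]
    - [255,0,0.06,0,0]
    - [255,0,0,0,0]

```text
time: 13.7
tool_pos: [0.9715, 0.0675, 0.3025]
tool_rot: [[0.028, 0.995, 0.091], [1.0, -0.029, 0.007], [0.01, 0.091, -0.996]]
ft_force: [0.0, -0.3, -3.7]
grip_width: 0.089
grasp_force: 31.1
```

>>> jog_arm:
  series:
    - [255,0,0.08,0,0]
    - [255,0,0.08,0,0]
    - [255,0,0.08,0,0]
    - [255,0,0.08,0,0]
    - [255,0,0,0,0]

```text
time: 14.12
tool_pos: [1.0002, 0.0553, 0.2861]
tool_rot: [[0.027, 0.984, 0.179], [0.999, -0.03, 0.012], [0.017, 0.178, -0.984]]
ft_force: [0.7, -1.0, -4.3]
grip_width: 0.088
grasp_force: 31.1
```

```bash
python3 -c "
from workcell import readout
s=readout.read_state();print(s['joint_pos'],s['tool_pos'])"
```

```text
[-3.63699503 66.47383317  7.32765481  1.35934635 95.97416642 -1.7190187 ] [1.00021335 0.05526044 0.28607965]
```

>>> jog_arm:
  series:
    - [255,0.04,0.07,0,0]
    - [255,0.04,0.07,0,0]
    - [255,0.04,0.07,0,0]
    - [255,0.04,0.07,0,0]
    - [255,0,0,0,0]

```text
time: 14.53
tool_pos: [1.0166, 0.1274, 0.2857]
tool_rot: [[0.018, 0.965, 0.262], [0.999, -0.025, 0.024], [0.03, 0.262, -0.965]]
ft_force: [0.6, 1.2, -2.2]
grip_width: 0.089
grasp_force: 31.1
```

```bash
python3 -c "
from workcell import readout
s=readout.read_state();print(s['joint_pos'],s['tool_pos'])"
```

```text
[ 0.52513675 66.80239281  7.30240808  1.23633068 90.68016721  1.9473264 ] [1.01661382 0.12740718 0.28574128]
```

>>> jog_arm:
  series:
    - [255,-0.05,0.065,0,0]
    - [255,-0.05,0.065,0,0]
    - [255,-0.05,0.065,0,0]
    - [255,-0.05,0.065,0,0]
    - [255,0,0,0,0]

```text
time: 14.95
tool_pos: [1.0403, 0.0036, 0.2932]
tool_rot: [[0.03, 0.944, 0.327], [0.999, -0.038, 0.018], [0.029, 0.327, -0.945]]
ft_force: [-0.7, -1.6, -3.2]
grip_width: 0.092
grasp_force: 31.2
```

>>> jog_arm:
  series:
    - [255,-0.05,0.065,0,0]
    - [255,-0.05,0.065,0,0]
    - [255,-0.05,0.065,0,0]
    - [255,-0.05,0.065,0,0]
    - [255,0,0,0,0]

```text
time: 15.37
tool_pos: [1.0511, -0.0944, 0.3067]
tool_rot: [[0.03, 0.917, 0.397], [0.999, -0.039, 0.014], [0.028, 0.396, -0.918]]
ft_force: [-0.3, -1.7, -3.6]
grip_width: 0.093
grasp_force: 31.2
```

```bash
python3 -c "
from workcell import readout
s=readout.read_state();print(s['joint_pos'],s['tool_pos'])"
```

```text
[-12.64963037  66.27557483   7.26891164   5.79024924  83.77451958
 -10.06107988] [ 1.05107827 -0.09437044  0.3067323 ]
```

>>> jog_arm:
  series:
    - [255,-0.05,0.065,0,0]
    - [255,-0.05,0.065,0,0]
    - [255,-0.05,0.065,0,0]
    - [255,-0.05,0.065,0,0]
    - [255,0,0,0,0]

```text
time: 15.78
tool_pos: [1.053, -0.1818, 0.3271]
tool_rot: [[0.034, 0.884, 0.467], [0.999, -0.039, 0.001], [0.02, 0.467, -0.884]]
ft_force: [-0.8, -1.4, -2.4]
grip_width: 0.094
grasp_force: 31.2
```

```bash
python3 -c "
from workcell import readout
s=readout.read_state();print(s['joint_pos'],s['tool_pos'])"
```

```text
[-17.82500541  65.56836526   7.24945972   8.411745    80.61827345
 -14.99363036] [ 1.05296771 -0.18176164  0.3271284 ]
```

>>> jog_arm:
  series:
    - [255,0,0,0,-0.0096]
    - [255,0.0022,-0.0657,-0.0291,0]
    - [255,0.0022,-0.0657,-0.0291,0]
    - [255,0.0022,-0.0657,-0.0291,0]
    - [255,0.0022,-0.0657,-0.0291,0]

```text
time: 16.2
tool_pos: [0.9464, -0.1692, 0.3193]
tool_rot: [[0.007, 0.885, 0.465], [1.0, -0.012, 0.009], [0.014, 0.465, -0.885]]
ft_force: [1.2, -0.6, -2.1]
grip_width: 0.089
grasp_force: 31.2
```

>>> jog_arm:
  series:
    - [255,0.0022,-0.0657,-0.0291,0]
    - [255,0.0022,-0.0657,-0.0291,0]
    - [255,0.0022,-0.0657,-0.0291,0]
    - [255,0.0022,-0.0657,-0.0291,0]
    - [255,0.0022,-0.0657,-0.0291,0]

```text
time: 16.62
tool_pos: [0.7665, -0.1621, 0.3087]
tool_rot: [[0.007, 0.885, 0.465], [1.0, -0.012, 0.009], [0.013, 0.465, -0.885]]
ft_force: [0.7, -0.8, -2.5]
grip_width: 0.09
grasp_force: 31.2
```

>>> jog_arm:
  series:
    - [255,0.0022,-0.0657,-0.0291,0]
    - [255,0.0022,-0.0657,-0.0291,0]
    - [255,0,0,0,0]
    - [255,0,0,0,0]
    - [255,0,0,0,0]

```text
time: 17.03
tool_pos: [0.6972, -0.16, 0.3051]
tool_rot: [[0.008, 0.884, 0.467], [1.0, -0.013, 0.008], [0.013, 0.466, -0.884]]
ft_force: [1.0, 0.6, -3.6]
grip_width: 0.09
grasp_force: 31.3
```

>>> jog_arm:
  series:
    - [255,-0.002,-0.057,0.021,0]
    - [255,-0.002,-0.057,0.021,0]
    - [255,-0.002,-0.057,0.021,0]
    - [255,-0.002,-0.057,0.021,0]
    - [255,0,0,0,0]

```text
time: 17.45
tool_pos: [0.6109, -0.1604, 0.2065]
tool_rot: [[0.008, 0.891, 0.455], [1.0, -0.016, 0.013], [0.019, 0.455, -0.89]]
ft_force: [-1.1, 0.1, -4.6]
grip_width: 0.092
grasp_force: 31.3
```

```bash
python3 - <<'E'
from workcell import readout,get_image
import cv2,numpy as np
s=readout.read_state();print(s['tool_pos'])
o=cv2.resize(get_image("scene")[130:360,60:320],None,fx=2.6,fy=2.6,interpolation=cv2.INTER_CUBIC)
cv2.imwrite("pics/s2.png",o[:,:,::-1])
E
```

```text
[ 0.61087227 -0.16037707  0.2064988 ]
```

View pics/s2.png

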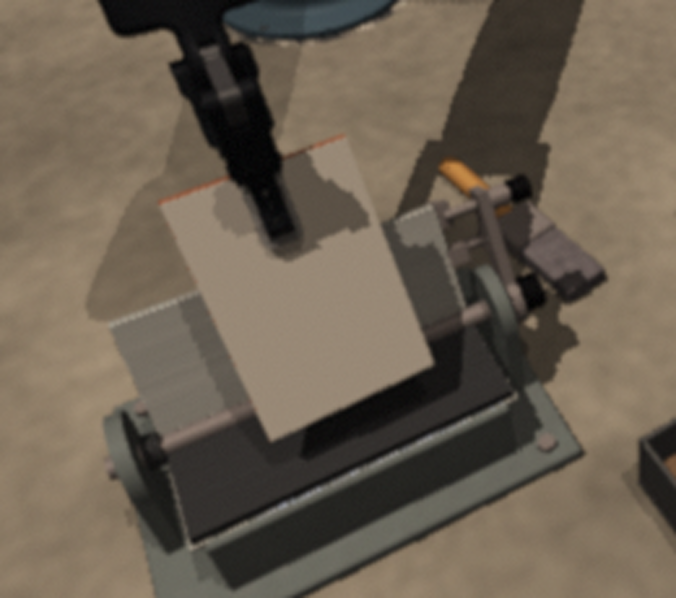

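Scene view: the tile is gripped near its top (finger at (278,230)) and is parallel to the backrest. It stands in front of the face, midway along. Closing in on the face.

>>> jog_arm:
  series:
    - [255,-0.002,-0.03,0,0]
    - [255,0,-0.03,0,0]
    - [255,0,-0.02,0,0]
    - [255,0,-0.01,0,0]
    - [255,0,0,0,0]
  squeeze: 22

```text
time: 17.92
tool_pos: [0.5758, -0.1629, 0.1932]
tool_rot: [[0.009, 0.885, 0.465], [1.0, -0.014, 0.008], [0.013, 0.465, -0.885]]
ft_force: [-1.0, -0.7, -2.9]
grip_width: 0.088
grasp_force: 31.3
```

>>> jog_arm:
  series:
    - [255,0,-0.004,0,0]
    - [255,0,-0.004,0,0]
    - [255,0,0,0,0]
    - [255,0,0,0,0]
    - [255,0,0,0,0]

```text
time: 18.33
tool_pos: [0.572, -0.1626, 0.1909]
tool_rot: [[0.009, 0.885, 0.465], [1.0, -0.014, 0.008], [0.014, 0.465, -0.885]]
ft_force: [0.1, 0.1, -3.5]
grip_width: 0.09
grasp_force: 31.3
```

```bash
python3 -c "
from workcell import readout
s=readout.read_state();print(s['joint_pos'],s['tool_pos'],s['torque'])"
```

```text
[-33.42481643  -4.39084377 116.57280591  21.25987766  46.42728106
 -44.58089893] [ 0.57204543 -0.16262429  0.19093387] [0.03023732 0.48023781 0.02573804]
```

>>> jog_arm:
  series:
    - [255,0,-0.01,0.004,0]
    - [255,0,-0.01,0.004,0]
    - [255,0,-0.006,0,0]
    - [255,0,0,0,0]
    - [255,0,0,0,0]

```text
time: 18.75
tool_pos: [0.5618, -0.1623, 0.1808]
tool_rot: [[0.009, 0.886, 0.464], [1.0, -0.015, 0.008], [0.014, 0.464, -0.886]]
ft_force: [0.3, 0.1, -3.1]
grip_width: 0.088
grasp_force: 31.3
```

>>> jog_arm:
  series:
    - [255,0,-0.004,0,0]
    - [255,0,-0.004,0,0]
    - [255,0,0,0,0]
    - [255,0,0,0,0]
    - [255,0,0,0,0]

```text
time: 19.17
tool_pos: [0.5586, -0.1623, 0.1793]
tool_rot: [[0.009, 0.886, 0.464], [1.0, -0.014, 0.008], [0.014, 0.464, -0.886]]
ft_force: [-0.6, -0.1, -2.4]
grip_width: 0.09
grasp_force: 31.2
```

>>> jog_arm:
  series:
    - [255,0,-0.004,0,0]
    - [255,0,0,0,0]
    - [255,0,0,0,0]
    - [255,0,0,0,0]
    - [255,0,0,0,0]

```text
time: 19.58
tool_pos: [0.5576, -0.1625, 0.1792]
tool_rot: [[0.009, 0.885, 0.466], [1.0, -0.015, 0.008], [0.013, 0.466, -0.885]]
ft_force: [5.1, 0.4, -2.8]
grip_width: 0.086
grasp_force: 30.9
```

```bash
python3 -c "
from workcell import readout
s=readout.read_state();print(s['ft_force'],s['torque'])"
```

```text
[ 5.13890349  0.4222198  -2.83216844] [ 0.14517079 -0.43572941  0.08515042]
```

>>> jog_arm:
  series:
    - [255,0,0.004,0.004,0]
    - [255,0,0,0.004,0]
    - [255,0,0,0.002,0]
    - [255,0,0,0.002,0]
    - [255,0,0,0,0]

```text
time: 20.0
tool_pos: [0.5612, -0.1622, 0.1735]
tool_rot: [[0.009, 0.886, 0.464], [1.0, -0.014, 0.009], [0.014, 0.464, -0.886]]
ft_force: [0.9, 0.4, -3.6]
grip_width: 0.089
grasp_force: 31.3
```

>>> jog_arm:
  series:
    - [255,0,0,0.002,0]
    - [255,0,0,0,0]
    - [255,0,0,0,0]
    - [255,0,0,0,0]
    - [255,0,0,0,0]

```text
time: 20.42
tool_pos: [0.5617, -0.1622, 0.173]
tool_rot: [[0.009, 0.886, 0.464], [1.0, -0.014, 0.008], [0.014, 0.464, -0.886]]
ft_force: [0.0, -0.1, -2.8]
grip_width: 0.092
grasp_force: 31.4
```

>>> jog_arm:
  series:
    - [255,0,0,0.002,0]
    - [255,0,0,0,0]
    - [255,0,0,0,0]
    - [255,0,0,0,0]
    - [255,0,0,0,0]

```text
time: 20.83
tool_pos: [0.5625, -0.1624, 0.1725]
tool_rot: [[0.009, 0.885, 0.465], [1.0, -0.014, 0.008], [0.013, 0.465, -0.885]]
ft_force: [-1.8, 0.0, 1.1]
grip_width: 0.089
grasp_force: 31.9
```

```bash
python3 -c "
from workcell import readout
s=readout.read_state();print(s['ft_force'],s['torque'])"
```

```text
[-1.78873006  0.02830292  1.07605314] [-0.03155834  0.34202827  0.08095301]
```

>>> jog_arm:
  series:
    - [255,0,-0.0036,-0.0018,0]
    - [255,0,0,0,0]
    - [255,0,0,0,0]
    - [255,0,0,0,0]
    - [255,0,0,0,0]
  squeeze: 20

```text
time: 21.25
tool_pos: [0.561, -0.1625, 0.1727]
tool_rot: [[0.01, 0.885, 0.466], [1.0, -0.015, 0.007], [0.013, 0.466, -0.885]]
ft_force: [3.6, -0.2, -2.2]
grip_width: 0.091
grasp_force: 31.1
```

>>> jog_arm:
  series:
    - [255,0,-0.0018,-0.0009,0]
    - [255,0,0,0,0]
    - [255,0,0,0,0]
    - [255,0,0,0,0]
    - [255,0,0,0,0]

```text
time: 21.67
tool_pos: [0.5605, -0.1625, 0.173]
tool_rot: [[0.01, 0.884, 0.468], [1.0, -0.015, 0.007], [0.013, 0.467, -0.884]]
ft_force: [8.0, 1.0, -3.2]
grip_width: 0.091
grasp_force: 30.6
```

```bash
python3 - <<'E'
from workcell import readout,get_image
import cv2,numpy as np
s=readout.read_state();print(s['ft_force'],s['torque'],s['grasp_force'])
a=cv2.resize(get_image("scene")[150:340,80:290],None,fx=2.8,fy=2.8,interpolation=cv2.INTER_CUBIC)
cv2.imwrite("pics/s3.png",a[:,:,::-1])
E
```

```text
[ 7.95812224  0.97968161 -3.17156571] [ 0.05866903 -0.92819317 -0.06844474] 30.637850761413574
```

View pics/s3.png

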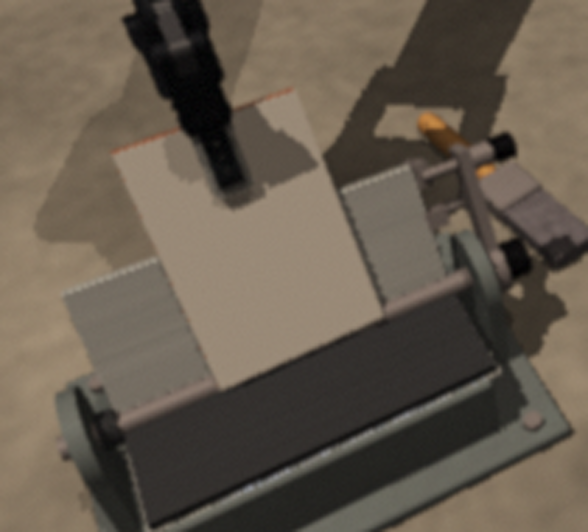

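The tile is on the plate and against the face. I'll check flushness through the moment, using a free reading, a plate press to calibrate, and then a face press.

>>> jog_arm:
  series:
    - [255,0,0.009,-0.0025,0]
    - [255,0,0,0,0]
    - [255,0,0,0,0]
    - [255,0,0,0,0]
    - [255,0,0,0,0]

```text
time: 22.13
tool_pos: [0.5621, -0.162, 0.1746]
tool_rot: [[0.008, 0.886, 0.463], [1.0, -0.014, 0.009], [0.014, 0.463, -0.886]]
ft_force: [-0.3, 0.3, -2.0]
grip_width: 0.089
grasp_force: 31.3
```

```bash
cat > av.py <<'E'
from workcell import readout,get_image
import numpy as np
A=[]
for i in range(8):
    get_image("top");s=readout.read_state();A.append(np.r_[s['ft_force'],s['torque'],s['tool_pos']*1 if not isinstance(s['tool_pos'],list) else s['tool_pos'],np.array(s['tool_rot'])[2,:2],s['grip_width'],s['grasp_force']])
A=np.array(A);print(A.mean(0).round(4).tolist(),A.std(0)[:6].round(2))
E
python3 av.py
```

```text
[0.0918, -0.2032, -2.9846, -0.0045, 0.5108, 0.0058, 0.5625, -0.1622, 0.1751, 0.014, 0.4638, 0.0899, 31.2697] [0.55 0.41 0.48 0.03 0.02 0.04]
```

>>> jog_arm:
  series:
    - [255,0,-0.0019,0.0035,0]
    - [255,0,-0.0019,0.0035,0]
    - [255,0,-0.0019,0.0035,0]
    - [255,0,0,0,0]
    - [255,0,0,0,0]

```text
time: 22.95
tool_pos: [0.564, -0.1627, 0.1722]
tool_rot: [[0.008, 0.884, 0.468], [1.0, -0.013, 0.007], [0.012, 0.468, -0.884]]
ft_force: [-6.6, 3.9, 8.6]
grip_width: 0.089
grasp_force: 33.4
```

```bash
python3 av.py
```

```text
[-5.8988, 3.4325, 9.2962, 0.3417, 0.4168, 0.2199, 0.564, -0.1626, 0.1721, 0.0124, 0.4677, 0.09, 33.3568] [0.56 0.65 0.48 0.02 0.03 0.03]
```

>>> jog_arm:
  series:
    - [255,0,0.012,-0.02,0]
    - [255,0,0,-0.05,0]
    - [255,0,0,-0.05,0]
    - [255,0,0,-0.023,0]
    - [255,0,0,0,0]

```text
time: 23.77
tool_pos: [0.5355, -0.1639, 0.2393]
tool_rot: [[0.009, 0.883, 0.469], [1.0, -0.013, 0.005], [0.01, 0.469, -0.883]]
ft_force: [0.1, -0.4, -2.5]
grip_width: 0.087
grasp_force: 31.3
```

>>> jog_arm:
  series:
    - [255,0,-0.008,0,0]
    - [255,0,-0.004,0,0]
    - [255,0,-0.003,0,0]
    - [255,0,0,0,0]
    - [255,0,0,0,0]

```text
time: 24.18
tool_pos: [0.529, -0.1627, 0.2318]
tool_rot: [[0.01, 0.884, 0.467], [1.0, -0.015, 0.008], [0.015, 0.466, -0.884]]
ft_force: [6.0, 0.6, -2.8]
grip_width: 0.09
grasp_force: 31.0
```

>>> jog_arm:
  series:
    - [255,0,-0.002,0,0]
    - [255,0,0,0,0]
    - [255,0,0,0,0]
    - [255,0,0,0,0]
    - [255,0,0,0,0]

```text
time: 24.6
tool_pos: [0.5285, -0.1627, 0.2316]
tool_rot: [[0.01, 0.884, 0.468], [1.0, -0.016, 0.008], [0.015, 0.467, -0.884]]
ft_force: [8.8, 0.6, -3.0]
grip_width: 0.09
grasp_force: 31.0
```

```bash
python3 av.py
```

```text
[7.745, 0.7374, -2.9277, 0.1403, -1.3618, 0.0422, 0.5285, -0.1627, 0.2317, 0.0147, 0.4674, 0.0899, 30.969] [0.41 0.28 0.53 0.02 0.04 0.02]
```

>>> jog_arm:
  series:
    - [255,0,0.01,0,0]
    - [255,0,0,-0.025,0]
    - [255,0,0,-0.025,0]
    - [255,0,-0.015,0,0]
    - [255,0,-0.013,0,0]

```text
time: 25.42
tool_pos: [0.5068, -0.1626, 0.2483]
tool_rot: [[0.008, 0.886, 0.463], [1.0, -0.014, 0.009], [0.014, 0.463, -0.886]]
ft_force: [0.2, -0.1, -3.4]
grip_width: 0.087
grasp_force: 31.2
```

>>> jog_arm:
  series:
    - [255,0,0,0.008,0]
    - [255,0,0,0.004,0]
    - [255,0,0,0,0]
    - [255,0,0,0,0]
    - [255,0,0,0,0]

```text
time: 25.83
tool_pos: [0.5104, -0.1627, 0.2437]
tool_rot: [[0.009, 0.886, 0.464], [1.0, -0.014, 0.009], [0.014, 0.464, -0.886]]
ft_force: [-0.0, 1.1, -4.2]
grip_width: 0.087
grasp_force: 31.3
```

>>> jog_arm:
  series:
    - [255,0,0,0.003,0]
    - [255,0,0,0,0]
    - [255,0,0,0,0]
    - [255,0,0,0,0]
    - [255,0,0,0,0]

```text
time: 26.25
tool_pos: [0.5112, -0.1628, 0.2431]
tool_rot: [[0.009, 0.885, 0.465], [1.0, -0.014, 0.008], [0.014, 0.465, -0.885]]
ft_force: [-1.0, -0.2, -1.2]
grip_width: 0.086
grasp_force: 31.7
```

>>> jog_arm:
  series:
    - [255,0,0,0.002,0]
    - [255,0,0,0,0]
    - [255,0,0,0,0]
    - [255,0,0,0,0]
    - [255,0,0,0,0]

```text
time: 26.67
tool_pos: [0.5117, -0.1628, 0.2431]
tool_rot: [[0.008, 0.885, 0.465], [1.0, -0.013, 0.008], [0.013, 0.465, -0.885]]
ft_force: [-6.3, 2.7, 5.4]
grip_width: 0.086
grasp_force: 32.8
```

>>> jog_arm:
  series:
    - [255,0,0.034,-0.065,0]
    - [255,0,0.034,-0.065,0]
    - [255,0,0.034,-0.065,0]
    - [255,0.076,-0.015,-0.008,0]
    - [255,0.076,-0.015,-0.008,0]

```text
time: 27.08
tool_pos: [0.4958, -0.0893, 0.3564]
tool_rot: [[0.013, 0.883, 0.468], [1.0, -0.017, 0.004], [0.012, 0.468, -0.884]]
ft_force: [0.9, 2.2, -3.5]
grip_width: 0.09
grasp_force: 31.3
```

>>> jog_arm:
  series:
    - [255,0.076,-0.015,-0.008,0]
    - [255,0.076,-0.015,-0.008,0]
    - [255,0.076,-0.015,-0.008,0]
    - [255,0.076,-0.015,-0.008,0]
    - [255,0.076,-0.015,-0.008,0]

```text
time: 27.5
tool_pos: [0.4533, 0.1038, 0.3558]
tool_rot: [[0.009, 0.885, 0.465], [1.0, -0.015, 0.009], [0.015, 0.465, -0.885]]
ft_force: [0.8, -0.1, -2.6]
grip_width: 0.085
grasp_force: 31.3
```

```bash
python3 -c "
from workcell import readout
s=readout.read_state();print(s['joint_pos'],s['tool_pos'])"
```

```text
[ -1.88781177 -34.84411912 121.92593111   1.50244469  65.24778889
  -1.43302233] [0.45328892 0.10377651 0.35582847]
```

>>> jog_arm:
  series:
    - [255,0,-0.053,-0.028,0]
    - [255,0,-0.053,-0.028,0]
    - [255,0,-0.053,-0.028,0]
    - [255,0,0,0,0]
    - [255,0,0,0,0]

```text
time: 27.92
tool_pos: [0.3638, 0.1034, 0.3571]
tool_rot: [[0.008, 0.884, 0.468], [1.0, -0.014, 0.009], [0.014, 0.468, -0.884]]
ft_force: [-0.3, -0.1, -2.4]
grip_width: 0.087
grasp_force: 31.3
```

```bash
python3 -c "
from workcell import readout
s=readout.read_state();print(s['joint_pos'],s['tool_pos'])"
```

```text
[ -2.71828664 -51.96040928 130.35350226   1.85290102  73.78089358
  -2.14671669] [0.36380241 0.10335495 0.3570956 ]
```

>>> jog_arm:
  series:
    - [255,0,-0.053,-0.028,0]
    - [255,0,-0.035,-0.019,0]
    - [255,0,0,0,0]
    - [255,0,0,0,0]
    - [255,0,0,0,0]

```text
time: 28.33
tool_pos: [0.3276, 0.1097, 0.3582]
tool_rot: [[0.011, 0.89, 0.456], [1.0, -0.014, 0.004], [0.01, 0.456, -0.89]]
ft_force: [-0.5, 0.8, -3.0]
grip_width: 0.091
grasp_force: 31.3
```

```bash
python3 -c "
from workcell import readout
s=readout.read_state();print(s['joint_pos'],s['tool_pos'])"
```

```text
[ -1.06998026 -58.0404307  132.48647307   0.73020283  78.42180743
  -0.28381398] [0.32757959 0.10967567 0.35824689]
```

>>> jog_arm:
  series:
    - [255,0,-0.05,-0.026,0]
    - [255,0,-0.05,-0.026,0]
    - [255,0,0,0,0]
    - [255,0,0,0,0]
    - [255,0,0,0,0]

```text
time: 28.75
tool_pos: [0.305, 0.1322, 0.3647]
tool_rot: [[0.017, 0.899, 0.437], [1.0, -0.014, -0.011], [-0.004, 0.437, -0.899]]
ft_force: [0.3, 0.2, -3.2]
grip_width: 0.092
grasp_force: 31.3
```

>>> jog_arm:
  series:
    - [255,0,-0.055,-0.027,0]
    - [255,0,0,0,0]
    - [255,0,0,0,0]
    - [255,0,0,0,0]
    - [255,0,0,0,0]

```text
time: 29.17
tool_pos: [0.2898, 0.1453, 0.3681]
tool_rot: [[0.023, 0.904, 0.428], [1.0, -0.015, -0.02], [-0.011, 0.428, -0.904]]
ft_force: [1.1, 0.3, -3.1]
grip_width: 0.093
grasp_force: 31.3
```

```bash
python3 av.py
```

```text
[0.1734, -0.194, -2.8599, 0.0292, 0.4721, -0.0106, 0.2896, 0.1455, 0.3684, -0.0113, 0.4285, 0.0912, 31.2629] [0.23 0.36 0.33 0.02 0.02 0.02]
```

>>> jog_arm:
  series:
    - [255,-0.0496,0.0454,0.0273,0]
    - [255,-0.0496,0.0454,0.0273,0]
    - [255,-0.0496,0.0454,0.0273,0]
    - [255,-0.0496,0.0454,0.0273,0]
    - [255,-0.0496,0.0454,0.0273,0]

```text
time: 29.98
tool_pos: [0.4196, 0.0171, 0.357]
tool_rot: [[0.022, 0.903, 0.429], [1.0, -0.015, -0.02], [-0.012, 0.43, -0.903]]
ft_force: [0.4, 0.7, -2.5]
grip_width: 0.09
grasp_force: 31.3
```

>>> jog_arm:
  series:
    - [255,-0.0496,0.0454,0.0273,0]
    - [255,-0.0496,0.0454,0.0273,0]
    - [255,-0.0496,0.0454,0.0273,0]
    - [255,-0.0496,0.0454,0.0273,0]
    - [255,-0.0496,0.0454,0.0273,0]

```text
time: 30.4
tool_pos: [0.5488, -0.1098, 0.3446]
tool_rot: [[0.022, 0.904, 0.428], [1.0, -0.015, -0.02], [-0.012, 0.428, -0.904]]
ft_force: [0.3, 0.5, -2.3]
grip_width: 0.09
grasp_force: 31.2
```

>>> jog_arm:
  series:
    - [255,-0.0496,0.0454,0.0273,0]
    - [255,-0.0496,0.0454,0.0273,0]
    - [255,0,0,0,0]
    - [255,0,0,0,0]
    - [255,0,0,0,0]

```text
time: 30.82
tool_pos: [0.5992, -0.1586, 0.34]
tool_rot: [[0.021, 0.904, 0.427], [1.0, -0.014, -0.019], [-0.011, 0.428, -0.904]]
ft_force: [-0.5, -0.0, -3.8]
grip_width: 0.087
grasp_force: 31.3
```

>>> jog_arm:
  series:
    - [255,-0.0005,-0.039,0.063,0]
    - [255,-0.0005,-0.039,0.063,0]
    - [255,0,-0.039,0.063,0]
    - [255,0,-0.039,0.063,0]
    - [255,0,0,0,0]

```text
time: 31.23
tool_pos: [0.5772, -0.1566, 0.1845]
tool_rot: [[0.019, 0.909, 0.416], [1.0, -0.016, -0.012], [-0.004, 0.416, -0.909]]
ft_force: [-2.0, 1.6, -5.7]
grip_width: 0.093
grasp_force: 31.2
```

>>> jog_arm:
  series:
    - [255,0,-0.015,0,0]
    - [255,0,-0.015,0,0]
    - [255,0,-0.006,0,0]
    - [255,0,0,0,0]
    - [255,0,0,0,0]

```text
time: 31.65
tool_pos: [0.5675, -0.1608, 0.1881]
tool_rot: [[0.021, 0.902, 0.432], [1.0, -0.014, -0.021], [-0.013, 0.432, -0.902]]
ft_force: [0.6, 1.2, -3.8]
grip_width: 0.092
grasp_force: 31.2
```

>>> jog_arm:
  series:
    - [255,0,-0.003,0,0]
    - [255,0,-0.003,0,0]
    - [255,0,0,0,0]
    - [255,0,0,0,0]
    - [255,0,0,0,0]

```text
time: 32.07
tool_pos: [0.564, -0.1602, 0.1844]
tool_rot: [[0.021, 0.903, 0.428], [1.0, -0.014, -0.019], [-0.011, 0.429, -0.903]]
ft_force: [0.4, -0.0, -2.2]
grip_width: 0.088
grasp_force: 31.3
```

>>> jog_arm:
  series:
    - [255,0,-0.006,0,0]
    - [255,0,-0.003,0,0]
    - [255,0,0,0,0]
    - [255,0,0,0,0]
    - [255,0,0,0,0]

```text
time: 32.48
tool_pos: [0.5598, -0.1601, 0.1824]
tool_rot: [[0.021, 0.903, 0.428], [1.0, -0.014, -0.019], [-0.011, 0.429, -0.903]]
ft_force: [0.5, -1.0, -3.2]
grip_width: 0.089
grasp_force: 31.2
```

>>> jog_arm:
  series:
    - [255,0,-0.003,0,0]
    - [255,0,0,0,0]
    - [255,0,0,0,0]
    - [255,0,0,0,0]
    - [255,0,0,0,0]

```text
time: 32.9
tool_pos: [0.5588, -0.1602, 0.1821]
tool_rot: [[0.021, 0.903, 0.429], [1.0, -0.014, -0.019], [-0.011, 0.429, -0.903]]
ft_force: [0.6, -0.1, -2.0]
grip_width: 0.086
grasp_force: 31.2
```

>>> jog_arm:
  series:
    - [255,0,-0.003,0,0]
    - [255,0,0,0,0]
    - [255,0,0,0,0]
    - [255,0,0,0,0]
    - [255,0,0,0,0]

```text
time: 33.32
tool_pos: [0.558, -0.1602, 0.182]
tool_rot: [[0.022, 0.902, 0.431], [1.0, -0.015, -0.02], [-0.012, 0.431, -0.902]]
ft_force: [4.9, 0.1, -3.2]
grip_width: 0.09
grasp_force: 30.9
```

```bash
python3 av.py
```

```text
[4.9527, 0.332, -3.5949, 0.166, -0.7861, 0.0373, 0.558, -0.1602, 0.182, -0.0115, 0.431, 0.0874, 30.9166] [0.35 0.37 0.62 0.01 0.02 0.03]
```

The first orientation touched the face's top edge and this one touches at the lower edge, so the tool is now within about 0.5° of the face (lean about 0.452). Seating the tile.

>>> jog_arm:
  series:
    - [255,0,0.004,0,0]
    - [255,0,0,0.006,0]
    - [255,0,0,0.006,0]
    - [255,0,0,0,0]
    - [255,0,0,0,0]

```text
time: 34.13
tool_pos: [0.5615, -0.1602, 0.1762]
tool_rot: [[0.021, 0.903, 0.428], [1.0, -0.015, -0.019], [-0.011, 0.428, -0.903]]
ft_force: [2.3, 0.2, -2.4]
grip_width: 0.09
grasp_force: 31.1
```

>>> jog_arm:
  series:
    - [255,0,0,0.003,0]
    - [255,0,0,0,0]
    - [255,0,0,0,0]
    - [255,0,0,0,0]
    - [255,0,0,0,0]

```text
time: 34.55
tool_pos: [0.5621, -0.1602, 0.1751]
tool_rot: [[0.021, 0.903, 0.428], [1.0, -0.014, -0.019], [-0.011, 0.429, -0.903]]
ft_force: [2.3, -0.3, -2.7]
grip_width: 0.092
grasp_force: 31.0
```

>>> jog_arm:
  series:
    - [255,0,0,0.003,0]
    - [255,0,0,0,0]
    - [255,0,0,0,0]
    - [255,0,0,0,0]
    - [255,0,0,0,0]

```text
time: 34.97
tool_pos: [0.5628, -0.1603, 0.1741]
tool_rot: [[0.021, 0.903, 0.428], [1.0, -0.014, -0.019], [-0.011, 0.429, -0.903]]
ft_force: [-0.3, -0.9, 0.3]
grip_width: 0.088
grasp_force: 31.7
```

>>> jog_arm:
  series:
    - [222,0,0,0,0]
    - [222,0,0,0,0]
    - [222,0,0,0,0]
    - [222,0,0,0,0]
    - [222,0,0,0,0]
  squeeze: 20

```text
time: 35.38
tool_pos: [0.5628, -0.1602, 0.1739]
tool_rot: [[0.021, 0.903, 0.428], [1.0, -0.014, -0.019], [-0.011, 0.429, -0.903]]
ft_force: [-0.3, 0.4, 0.7]
grip_width: 0.13
grasp_force: 0.0
```

>>> jog_arm:
  series:
    - [255,0,0,0,0]
    - [255,0,0,0,0]
    - [255,0,0,0,0]
    - [255,0,0,0,0]
    - [255,0,0,0,0]
  squeeze: 20

```text
time: 35.8
tool_pos: [0.5629, -0.1603, 0.174]
tool_rot: [[0.021, 0.903, 0.429], [1.0, -0.014, -0.019], [-0.011, 0.429, -0.903]]
ft_force: [0.2, -0.4, 0.8]
grip_width: 0.088
grasp_force: 23.6
```

```bash
python3 av.py
```

```text
[-0.1061, -0.0274, 0.3465, 0.0881, -0.0028, -0.0078, 0.5629, -0.1603, 0.174, -0.0112, 0.4289, 0.0893, 23.5973] [0.28 0.41 0.55 0.02 0.05 0.05]
```

>>> jog_arm:
  series:
    - [255,0,-0.003,0.001,0]
    - [255,0,0,0,0]
    - [255,0,0,0,0]
    - [255,0,0,0,0]
    - [255,0,0,0,0]

```text
time: 36.62
tool_pos: [0.5623, -0.1604, 0.1737]
tool_rot: [[0.021, 0.903, 0.43], [1.0, -0.014, -0.02], [-0.012, 0.43, -0.903]]
ft_force: [0.9, 2.3, 4.8]
grip_width: 0.088
grasp_force: 24.1
```

```bash
python3 av.py; python3 - <<'E'
from workcell import get_image
import cv2,numpy as np
a=cv2.resize(get_image("scene")[150:340,80:290],None,fx=2.8,fy=2.8,interpolation=cv2.INTER_CUBIC)
cv2.imwrite("pics/s4.png",a[:,:,::-1])
E
```

```text
[0.8514, 2.0013, 5.3592, 0.4068, -0.7751, 0.1637, 0.5623, -0.1604, 0.1737, -0.0116, 0.4302, 0.0908, 24.1907] [0.51 0.43 0.34 0.03 0.03 0.03]
```

View pics/s4.png

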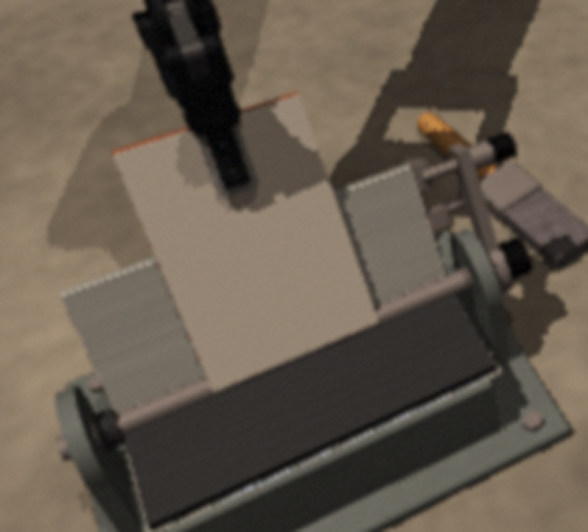

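>>> jog_arm:
  series:
    - [255,0,-0.0015,-0.0007,0]
    - [255,0,0,0,0]
    - [255,0,0,0,0]
    - [255,0,0,0,0]
    - [255,0,0,0,0]

```text
time: 37.48
tool_pos: [0.5617, -0.1604, 0.1735]
tool_rot: [[0.022, 0.902, 0.431], [1.0, -0.015, -0.02], [-0.012, 0.431, -0.902]]
ft_force: [5.1, 1.7, 3.2]
grip_width: 0.096
grasp_force: 25.2
```

```bash
python3 av.py
```

```text
[4.852, 1.6361, 2.978, 0.4025, -1.3458, 0.171, 0.5617, -0.1604, 0.1735, -0.0117, 0.431, 0.09, 25.2452] [0.55 0.53 0.43 0.03 0.02 0.03]
```

The tile is seated: about 5 N on the face, with the pressure centre inside the face (around 30 mm up), about 3 N on the plate and even along the edge. Handing in.

```bash
python3 -c "
from workcell import bot
print(bot.finish_job())"
```

```text
the job is handed in; nothing more can be done
None
```

The job is handed in at about 38 s: the backrest is latched leaning back with the lever released. The tall tile is gripped with its lower edge on the plate and its back against the face under about 5 N. Flushness was judged from force and moment readings only (tool within about 0.5° of the face), and handing in returned no verdict.

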